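# Cap the spice tubes, then hold the grinder at its third speed

### The job

Before grinding, press fully shut the two flip caps that stand open on the spice tubes in the rack, so that all four are shut and no dust gets in. Then push the fin of the grinder's spring-return dial clockwise past its first two clicks to the third and last, and hold it there against the spring: finish with the robot's fingers still holding it, without letting go. Leave the teapot, jug and tumblers where they stand.

Things in the scene. Friction and masses are not known exactly. Their poses are not given: they have to be found in the camera images.
- cap_a (a joint): flip cap of spice tube A: angle in rad, 0 = fully shut (flat on the tube, end stop), 1.57 = standing upright, 2.1 = as far back as it goes; starts open, at 1.2 to 1.9. It stays at any angle where it is left (stiff hinge; 1.5 N at its edge moves it).
- cap_a_hinge (a point): hinge line of cap A, 112.5 mm above the work surface, 19 mm from its tube's axis. Axes are the rack's: z up, y along the hinge and the row, -x from the hinge over the tube towards the robot. White disc 34 mm across, 6 mm thick, with 14 mm wide tab, reaching 44 mm from the hinge. Shut, it lies along -x, top 6 mm above this point; open, it stands up here, leaning to +x past 1.57 rad.
- cap_b (a joint): flip cap of spice tube B: angle in rad, 0 = fully shut (flat on the tube, end stop), 1.57 = standing upright, 2.1 = as far back as it goes; starts open, at 1.2 to 1.9. It stays at any angle where it is left (stiff hinge; 1.5 N at its edge moves it).
- cap_b_hinge (a point): hinge line of cap B, 112.5 mm above the work surface, 19 mm from its tube's axis. Axes are the rack's: z up, y along the hinge and the row, -x from the hinge over the tube towards the robot. White disc 34 mm across, 6 mm thick, with 14 mm wide tab, reaching 44 mm from the hinge. Shut, it lies along -x, top 6 mm above this point; open, it stands up here, leaning to +x past 1.57 rad.
- cap_c (a joint): flip cap of spice tube C: angle in rad, 0 = fully shut (flat on the tube, end stop), 1.57 = standing upright, 2.1 = as far back as it goes; starts shut, at 0. It stays at any angle where it is left (stiff hinge; 1.5 N at its edge moves it).
- cap_c_hinge (a point): hinge line of cap C, 112.5 mm above the work surface, 19 mm from its tube's axis. Axes are the rack's: z up, y along the hinge and the row, -x from the hinge over the tube towards the robot. White disc 34 mm across, 6 mm thick, with 14 mm wide tab, reaching 44 mm from the hinge. Shut, it lies along -x, top 6 mm above this point; open, it stands up here, leaning to +x past 1.57 rad.
- cap_d (a joint): flip cap of spice tube D: angle in rad, 0 = fully shut (flat on the tube, end stop), 1.57 = standing upright, 2.1 = as far back as it goes; starts shut, at 0. It stays at any angle where it is left (stiff hinge; 1.5 N at its edge moves it).
- cap_d_hinge (a point): hinge line of cap D, 112.5 mm above the work surface, 19 mm from its tube's axis. Axes are the rack's: z up, y along the hinge and the row, -x from the hinge over the tube towards the robot. White disc 34 mm across, 6 mm thick, with 14 mm wide tab, reaching 44 mm from the hinge. Shut, it lies along -x, top 6 mm above this point; open, it stands up here, leaning to +x past 1.57 rad.
- rack: wooden rack, 66 x 250 x 55 mm, fixed; origin at the centre of its underside, y along the row of four upright tubes (29 mm across, fixed in it, 60 mm apart, in an order that changes; 26 mm free between caps). The caps' hinges are on the +x side; to shut, a cap's free edge is pushed up and over towards -x, then down.
- dial (a joint): grinder's speed dial: angle in rad, 0 = off, growing clockwise seen from above; click stops at 0.35, 0.70 and 1.05, the third being the last (hard end at 1.08). A spring always turns it back to 0 when let go; turning it takes up to about 0.45 N m (9 N at 50 mm from the axis).
- dial_axis (a point): dial's vertical axis at the level of the grinder's flat deck, 90 mm above the work surface; axes are the grinder's (z up, at yaw 0 x away from the robot). The dial's fin points along -x turned 0.5236 rad towards -y at 0, and along -x turned as much towards +y at 1.05; so it is pushed on its -y side, towards +y. Deck studs past its tip mark off and the three stops (third largest).
- dial_fin (a point): point inside the dial's black upright fin, 50 mm from the axis, 26 mm above the deck; -x points outwards along the fin, +y the way it is pushed. The dial is a steel disc 68 mm across, 12 mm high; the fin on it is 10 mm thick, spans 12 to 40 mm above the deck and reaches 64 mm from the axis, its last 30 mm overhanging the disc with free space down to the deck.
- grinder: white spice grinder, 140 x 270 x 90 mm, fixed; origin at the centre of its underside. On its deck the dial, 65 mm to -y, and a lidded jar, 65 mm to +y, 96 mm across and 64 mm high above the deck.
- teapot: navy ceramic teapot, body 136 mm across, 125 mm high, 215 mm from spout to handle; origin at the centre of its underside; bystander.
- jug: stainless steel milk jug, 76 mm across, 105 mm high, with a handle; origin at the centre of its underside; bystander.
- tumbler_1: glass tumbler, 68 mm across, 100 mm high; origin at the centre of its underside; bystander.
- tumbler_2: second glass tumbler, as the first; origin at the centre of its underside; bystander.

How it is judged:
On the way, in this order (a step that is already met when the one before it is completed fails the run):
1. all four caps are shut (value of joint each of cap_a, cap_b, cap_c, cap_d below 0.08 rad), for 0.2 s.
2. the dial is held at its third stop by the fingers (value of joint dial above 0.96 rad and contact force between the fingers and dial above 1 N), for 0.3 s.
At the end, for the whole second after the job is handed in: All four caps are within 0.08 rad of fully shut, and the dial stands at its third stop (above 0.96 rad) with the robot's fingers pressing on it with more than 1 N, through the last second (all of step 1 and all of step 2); the arm keeps its last pose, push and grip.
It fails at once if the teapot is shifted more than 30 mm or tipped (distance of teapot from where it was at the start of the episode above 0.03 m or angle between teapot's own z axis and vertical above 0.5 rad).
It fails at once if the jug is shifted more than 30 mm or tipped (distance of jug from where it was at the start of the episode above 0.03 m or angle between jug's own z axis and vertical above 0.5 rad).
It fails at once if the tumbler_1 is shifted more than 30 mm or tipped (distance of tumbler_1 from where it was at the start of the episode above 0.03 m or angle between tumbler_1's own z axis and vertical above 0.5 rad).
It fails at once if the tumbler_2 is shifted more than 30 mm or tipped (distance of tumbler_2 from where it was at the start of the episode above 0.03 m or angle between tumbler_2's own z axis and vertical above 0.5 rad).
It also fails if it takes over 56 s, if anything falls off the work surface, if the arm or the gripper's body presses on something with over 40 N, if the wrist force passes 120 N, or if a joint passes its speed limit or range.

### The arm

A 7-joint arm with a two-finger parallel gripper is mounted at the origin on the work surface. World frame = base frame: x ahead of the robot, y to its left, z up, the work surface at z = 0. Lengths are in m, angles in rad, forces in N, time in s.
With the tool pointing down it reaches from about 0.4 to 0.85 m from the base axis. Payload 4.5 kg.
Tool frame: the origin (TCP) lies on the front face of the gripper's body, between the roots of the fingers; the fingertips stand 73 mm ahead of it and the grasp point (between the pads) lies 54 mm ahead of it (robot.tip_extent is the distance from the TCP to the fingertips, in m); z points along the fingers, y is the direction in which the jaws open and shut (so a half turn about z gives the same grasp; the last joint's range is limited). The gripper opens to 85 mm and grips with 20 to 120 N. Pads are 22 mm wide; open, the fingers measure 114 mm over their backs; the gripper's body (76 mm by 85 mm) begins 54 mm behind the grasp point. The pads swing forward as they close: fully open they stand 13 mm farther back than shut.
Start: joints at [-1.098, 0.689, -0.195, 1.565, 0.157, 0.902, -0.215], TCP at [0.266, 0.566, 0.304] pointing down, gripper open.
Joint ranges: [-3.01, 3.01], [-0.46, 2.08], [-1.47, 1.51], [0.13, 2.56], [-1, 4.14], [0.04, 2.09], [-2.66, 2.66]. Speed limits (rad/s): [2.57, 2.57, 3.14, 3.14, 3.14, 3.14, 3.14].

### API

Orientations are given as a rotation vector (axis times angle).
In Python, from bench import robot gives the robot as it stands.
- The arm moves only by the tool move_arm, never from a script. Its argument "increments" is a list of rows, each a list of 5 numbers: the shift along the world's x, y, z in m, then the turn about the world's z in degrees, then the closure, from 0 (fully open) to 1 (shut). A call has 1 to 20 rows; each row shifts and turns the commanded pose from where the row before left it; what a row does not reach is not made up. A row lasts 1/12 s, in which the tool goes at most 41.7 mm and 7.16 degrees, less where a joint would pass 70% of its speed; a pose out of reach is approached as far as the arm can. A call is refused whole if a number of a shift passes 0.0417 or a number of a turn 7.16, either way. A call with a gripper value outside its range is refused whole. The fingers move at their own pace and stop on an object; "grip_force" is the grip in N (left out, the last holds). Time passes only in rows, so rows that do not move let the fingers close. It gives the time, the measured TCP pose, the force and the opening at its end, in the units of the state.
- robot.get_state(): the state, without advancing time (a new reading comes with each control period).
- robot.read_camera(name): name is "side" or "top" or "wrist"; returns the picture (420x560x3 uint8, blue, green, red); there is no depth.
- robot.camera_model(name): a dict with "fovy" (degrees; the focal length in pixels is half the picture's height over the tangent of half this angle, whatever the lens; pixels are square), "cx", "cy" (the principal point, pixels), "T" (4x4, takes a point from camera to world coordinates); the wrist camera has in their place "hand_eye" (4x4, takes a point from camera to tool coordinates, whose origin is the TCP and whose axes are the flange's). Camera axes: x right, y down, z forward; pixel columns grow to the right and rows downward; lengths in m; the calibration is good to about 2 mm. A picture is of the moment at which its call begins: read the wrist's pose just before it. camera_model takes no time and is no camera call.
- robot.finish_job(): hands the job in, once; it reports no verdict.
Trained networks look in the newest picture that a camera, given by its name, has taken for a name from the list of things; names that differ only in an ending like _2 or _b are one class to them, and where a whole thing is asked for, a point or a joint stands for the part that bears it (a point fixed in the world has none). Each returns a list of dicts, best first, with "p" (0 to 1); they miss things now and then, are a little off and sometimes report something else, mostly with a low value. They report only what shows in the picture. A call takes as long as a camera call.
- robot.search_frame(label, camera): "rect" ([centre column, centre row, width, height] in pixels, round what is visible of it).
- robot.silhouettes(label, camera): "region" (420x560 bool, what is visible of it) and "rect" ([centre column, centre row, width, height] in pixels, round what is visible of it).
- robot.tip_of(label, camera): "at" ([column, row] in pixels: a listed point, or the origin of a listed thing).
The state is a dict: "time_s": time; "joint_pos": joint angles; "qd": joint speeds; "effort": joint torques, N m; "tcp_pos": TCP position; "orientation": TCP orientation; "ft_force": force on the tool from outside, world axes, zero at the start; "ft_torque": the same for the moment, N m; "width": opening from 0.0 (shut) to 1.0 (fully open).
Only numpy, scipy, OpenCV 4.12 (cv2) and the standard library are available. Lean on these libraries where they do the work, as an engineer would, in place of code of your own. Each camera call takes 0.05 s, during which the arm holds its last target. There are 200 camera calls.

## Working session

There is one attempt and no reset: what is moved stays moved. The work goes in short steps, Python scripts to look and compute and a tool call to move; the robot and the scene stay as the last step left them, time stands still between calls to the robot, and variables do not carry over. Pictures are saved under pics/ and viewed, about 8 in all and at most 12, crops included, and the job is handed in when it is done.

Besides the shell and the picture viewer there is one more tool, called after "Request:" as name([rows], argument=value, ...), one row to a line, values as JSON. move_arm: Moves the arm, as the interface text tells. Its arguments: {"type":"object","properties":{"increments":{"type":"array","items":{"type":"array","items":{"type":"number"}}},"grip_force":{"type":"number"}},"required":["increments"]}

```bash
mkdir -p pics
cat > h.py <<'E'
import numpy as np, cv2
from bench import robot
def ray(cam,px):
    m=robot.camera_model(cam); f=210/np.tan(np.radians(m['fovy'])/2)
    d=np.array([(px[0]-m['cx'])/f,(px[1]-m['cy'])/f,1.]); T=np.array(m['T'])
    return T[:3,3],T[:3,:3]@d
def atz(cam,px,z):
    o,d=ray(cam,px); return o+d*(z-o[2])/d[2]
def proj(cam,p):
    m=robot.camera_model(cam); f=210/np.tan(np.radians(m['fovy'])/2)
    T=np.array(m['T']); c=T[:3,:3].T@(np.array(p)-T[:3,3]); return np.array([m['cx']+f*c[0]/c[2],m['cy']+f*c[1]/c[2]])
E
python3 - <<'E'
from h import *
np.set_printoptions(precision=3,suppress=True)
for c in('top','side'):
    im=robot.read_camera(c); cv2.imwrite(f'pics/{c}0.png',im)
    m=robot.camera_model(c); print(c,m['fovy'],np.array(m['T']).tolist())
    for l,z in [('cap_a_hinge',.1125),('cap_b_hinge',.1125),('cap_c_hinge',.1125),('rack',0),('dial_axis',.09),('dial_fin',.116),('grinder',0),('teapot',0),('jug',0),('tumbler_1',0)]:
        for r in robot.tip_of(l,c)[:5]:
            print(c,l,round(r['p'],2),np.round(r['at'],1),atz(c,r['at'],z))
print(robot.get_state())
E
```

```text
top 55.08256153865912 [[-0.012456741030466392, -0.9940495312649061, 0.10821441214053044, 0.4621110290718658], [-0.9998261112468038, 0.01088043891715255, -0.01514474555957883, -0.10997446103248766], [0.013877206923374987, -0.10838424904473341, -0.994012212041188, 1.2400010851279966], [0.0, 0.0, 0.0, 1.0]]
top cap_a_hinge 0.74 [316.5 227.5] [ 0.53  -0.232  0.113]
top cap_b_hinge 0.55 [271.2 233.6] [ 0.515 -0.105  0.113]
top cap_c_hinge 0.52 [335.9 220.8] [ 0.549 -0.287  0.113]
top rack 0.93 [303.7 237.1] [ 0.508 -0.204  0.   ]
top dial_axis 0.68 [176.2 238.1] [0.506 0.165 0.09 ]
top dial_axis 0.64 [402.9 246.6] [ 0.474 -0.48   0.09 ]
top dial_fin 0.6 [183.1 254.6] [0.46  0.139 0.116]
top dial_fin 0.58 [294.3 230.4] [ 0.523 -0.169  0.116]
top grinder 0.79 [161.6 239.2] [0.507 0.231 0.   ]
top teapot 0.74 [403.4 244.4] [ 0.482 -0.511  0.   ]
top jug 0.86 [266.6 163. ] [ 0.741 -0.092  0.   ]
top tumbler_1 0.62 [193.2 160. ] [0.753 0.137 0.   ]
side 46.0057423245414 [[0.9998982481575704, 0.00788981299781515, 0.011884619568201091, 0.586079827907614], [-0.002080059801442845, -0.7435810057923
[... 735 characters left out ...]
10.5] [ 0.497 -0.021  0.   ]
side jug 0.84 [319.3 225.3] [ 0.739 -0.081  0.   ]
side tumbler_1 0.65 [327.7 198.9] [0.774 0.034 0.   ]
side tumbler_1 0.59 [244.1 209.5] [ 0.497 -0.017  0.   ]
side tumbler_1 0.55 [323.2 179.1] [0.765 0.128 0.   ]
{'time_s': 1.1, 'joint_pos': array([-1.098,  0.689, -0.195,  1.565,  0.157,  0.902, -0.215]), 'qd': array([-0.002,  0.001, -0.   , -0.003, -0.001,  0.003,  0.001]), 'effort': array([ -0.   , -53.956,  -1.267, -15.888,   0.01 ,   0.001,  -0.   ]), 'tcp_pos': array([0.266, 0.566, 0.304]), 'orientation': array([-0.684, -3.066, -0.   ]), 'ft_force': array([-0.29 , -0.19 , -0.185]), 'ft_torque': array([ 0.029,  0.011, -0.001]), 'width': 1.0033929256668097}
```

Run:
```python
import cv2
a=cv2.imread('pics/top0.png')[130:310,130:450]; cv2.imwrite('pics/t1.png',cv2.resize(a,None,fx=2.5,fy=2.5,interpolation=2))
a=cv2.imread('pics/side0.png')[90:310,180:380]; cv2.imwrite('pics/s1.png',cv2.resize(a,None,fx=2.7,fy=2.7,interpolation=2))
```

```text
(no output)
```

View pics/t1.png

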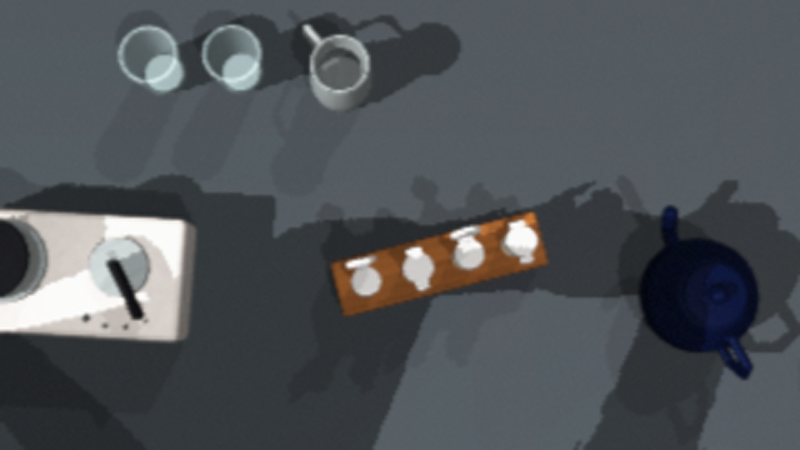

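View pics/s1.png

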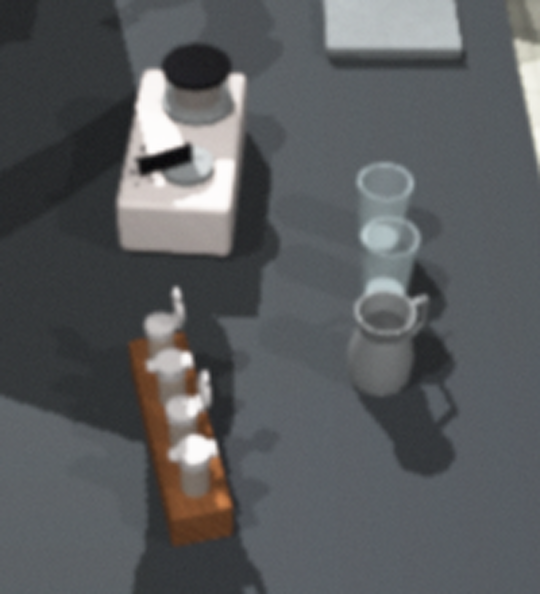

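The top crop shows the open caps (upright plates) on the 1st and 3rd tubes from the left, hinges near full-image px (273,234) and (316,223). The 2nd and 4th are shut. The dial fin points down and right from about (175,236). The side view agrees. Next I fit the rack and dial geometry from these.

Run:
```python
from h import *
from scipy.spatial.transform import Rotation as R
np.set_printoptions(precision=4,suppress=True)
robot.read_camera('top')
def reg(l):
    for r in robot.silhouettes(l,'top'):
        if r['p']>.4: return r['region'].astype(np.uint8)
r=reg('rack'); c,_=cv2.findContours(r,0,2); box=cv2.boxPoints(cv2.minAreaRect(np.vstack(c)))
P=np.array([atz('top',p,.055)[:2] for p in box]); print('rack',P, P.mean(0)); 
e=[P[1]-P[0],P[2]-P[1]]; e=max(e,key=np.linalg.norm); print(np.linalg.norm(e),'rack ydir ang',np.degrees(np.arctan2(e[1],e[0])))
P=np.array([atz('top',[130+x/2.5,130+y/2.5],.055)[:2] for x,y in [(332,263),(535,212),(548,262),(343,315)]])
print('hand',P,P.mean(0),np.degrees(np.arctan2(*(P[0]-P[1])[::-1])),np.degrees(np.arctan2(*(P[3]-P[2])[::-1])))
P=np.array([atz('top',[130+x/2.5,130+y/2.5],.09)[:2] for x,y in [(0,333),(175,341)]]); print('grinder front yaw',np.degrees(np.arctan2(*(P[0]-P[1])[::-1]))-90)
P=np.array([atz('top',[130+x/2.5,130+y/2.5],.13)[:2] for x,y in [(114,261),(139,317)]]); print('fin ends',P,np.degrees(np.arctan2(*(P[1]-P[0])[::-1])))
s=robot.get_state(); M=R.from_rotvec(s['orientation']).as_matrix(); print(M, robot.tip_extent)
```

```text
rack [[ 0.5171 -0.073 ]
 [ 0.5757 -0.3195]
 [ 0.508  -0.3343]
 [ 0.4503 -0.0892]] [ 0.5128 -0.204 ]
0.2533158302592591 rack ydir ang -76.63135205571974
hand [[ 0.5132 -0.0798]
 [ 0.5706 -0.3207]
 [ 0.5113 -0.3343]
 [ 0.4523 -0.0922]] [ 0.5119 -0.2068] 103.42468656171117 103.69627049838972
grinder front yaw -3.3373228185549664
fin ends [[0.515  0.1574]
 [0.4536 0.1293]] -155.39057521514252
[[-0.9053  0.4248 -0.    ]
 [ 0.4248  0.9053  0.0001]
 [ 0.0001  0.0001 -1.    ]] 0.0726
```

Request:
move_arm([
  [0.0146,-0.0334,0,1.93,1],
  [0.0146,-0.0334,0,1.93,1],
  [0.0146,-0.0334,0,1.93,1],
  [0.0146,-0.0334,0,1.93,1],
  [0.0146,-0.0334,0,1.93,1],
  [0.0146,-0.0334,0,1.93,1],
  [0.0146,-0.0334,0,1.93,1],
  [0.0146,-0.0334,0,1.93,1],
  [0.0146,-0.0334,0,1.93,1],
  [0.0146,-0.0334,0,1.93,1],
  [0.0146,-0.0334,0,1.93,1],
  [0.0146,-0.0334,0,1.93,1],
  [0.0146,-0.0334,0,1.93,1],
  [0.0146,-0.0334,0,1.93,1],
  [0.0146,-0.0334,0,1.93,1],
  [0.0146,-0.0334,0,1.93,1],
  [0.0146,-0.0334,0,1.93,1],
  [0.0146,-0.0334,0,1.93,1],
  [0.0146,-0.0334,0,1.93,1],
  [0.0146,-0.0334,0,1.93,1],
])

```text
time_s: 2.87
tcp_pos: [0.558, -0.1042, 0.3041]
orientation: [-0.37, 3.119, -0.0]
ft_force: [0.8, 0.3, -0.1]
width: 0.002
```

Request:
move_arm([
  [0,0.002,-0.024,0,1],
  [0,0,-0.024,0,1],
  [0,0,-0.024,0,1],
  [0,0,-0.024,0,1],
  [0,0,0,0,1],
  [-0.0091,-0.0022,0,0,1],
  [-0.0091,-0.0022,0,0,1],
  [-0.0091,-0.0022,0,0,1],
  [-0.0091,-0.0022,0,0,1],
  [-0.0091,-0.0022,0,0,1],
  [-0.0091,-0.0022,0,0,1],
  [-0.0091,-0.0022,0,0,1],
  [-0.0091,-0.0022,0,0,1],
  [0,0,0,0,1],
])

```text
time_s: 4.03
tcp_pos: [0.4821, -0.1187, 0.2079]
orientation: [0.366, -3.117, 0.001]
ft_force: [-1.2, -0.2, -0.8]
width: 0.002
```

Run:
```python
from h import *
im=robot.read_camera('side'); a=im[150:310,180:380]
cv2.imwrite('pics/s2.png',cv2.resize(a,None,fx=3.5,fy=3.5,interpolation=2))
```

```text
(no output)
```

View pics/s2.png

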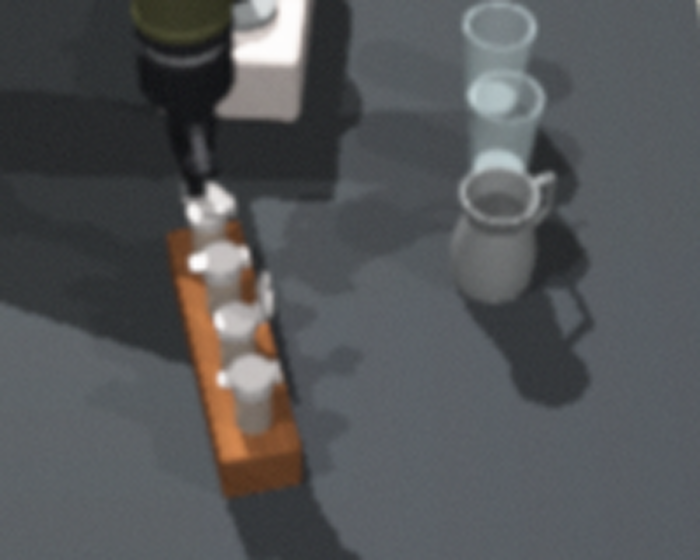

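The fingers at crop (205,190) are over cap 1, which is tilted forward. The other open cap is at (265,295). Now press down.

Request:
move_arm([
  [0,0,-0.005,0,1],
  [0,0,-0.005,0,1],
  [0,0,-0.005,0,1],
  [0,0,-0.005,0,1],
  [0,0,0,0,1],
  [0,0,0,0,1],
])

```text
time_s: 4.58
tcp_pos: [0.4848, -0.1176, 0.1905]
orientation: [-0.369, 3.119, -0.004]
ft_force: [-7.7, 0.4, 35.3]
width: 0.004
```

Request:
move_arm([
  [0,0,0.02,0,1],
  [0,0,0.03,0,1],
  [0,0,0.03,0,1],
  [0.02,-0.02,0.02,0,1],
  [0.02,-0.02,0,0,1],
  [0.02,-0.02,0,0,1],
  [0.02,-0.02,0,0,1],
  [0.021,-0.021,0,0,1],
  [0,0,0,0,1],
  [0,0,-0.03,0,1],
  [0,0,-0.03,0,1],
  [0,0,-0.02,0,1],
  [0,0,0,0,1],
])

```text
time_s: 5.67
tcp_pos: [0.5828, -0.2179, 0.2027]
orientation: [0.369, -3.111, -0.006]
ft_force: [-0.7, -0.2, -0.8]
width: 0.003
```

Request:
move_arm([
  [0,0,0.005,0,1],
  [-0.0091,-0.0022,0,0,1],
  [-0.0091,-0.0022,0,0,1],
  [-0.0091,-0.0022,0,0,1],
  [-0.0091,-0.0022,0,0,1],
  [-0.0091,-0.0022,0,0,1],
  [-0.0091,-0.0022,0,0,1],
  [-0.0091,-0.0022,0,0,1],
  [-0.0085,-0.002,0,0,1],
  [0,0,0,0,1],
  [0,0,-0.005,0,1],
  [0,0,-0.005,0,1],
  [0,0,-0.005,0,1],
  [0,0,-0.005,0,1],
  [0,0,0,0,1],
  [0,0,0,0,1],
])

```text
time_s: 7.0
tcp_pos: [0.5136, -0.2358, 0.1923]
orientation: [0.369, -3.119, -0.001]
ft_force: [-0.3, -0.5, 0.2]
width: -0.002
```

Request:
move_arm([
  [0,0,-0.003,0,1],
  [0,0,-0.002,0,1],
  [0,0,0,0,1],
  [0,0,0,0,1],
])

```text
time_s: 7.33
tcp_pos: [0.5139, -0.2359, 0.1908]
orientation: [-0.368, 3.119, -0.003]
ft_force: [-6.0, 2.4, 22.9]
width: 0.0
```

Request:
move_arm([
  [0,0,0.02,0,1],
  [0,0,0.04,0,1],
  [0,0,0.04,0,1],
  [-0.016,0.035,0.004,2,0.6],
  [-0.016,0.035,0,2,0.6],
  [-0.016,0.035,0,2,0.6],
  [-0.016,0.035,0,2,0.6],
  [-0.016,0.035,0,2,0.6],
  [-0.016,0.035,0,2,0.6],
  [-0.016,0.035,0,0,0.6],
  [0,0.025,0,0,0.6],
  [0,0,0,0,0.6],
  [0,0,0,0,0.6],
])

```text
time_s: 8.42
tcp_pos: [0.4017, 0.0353, 0.2922]
orientation: [-0.698, 3.062, 0.0]
ft_force: [0.8, -1.0, 0.3]
width: 0.398
```

Run:
```python
from h import *
from scipy.spatial.transform import Rotation as R
np.set_printoptions(precision=4,suppress=True)
s=robot.get_state(); w=robot.read_camera('wrist'); cv2.imwrite('pics/w1.png',w)
m=robot.camera_model('wrist'); f=210/np.tan(np.radians(m['fovy'])/2)
T=np.eye(4); T[:3,:3]=R.from_rotvec(s['orientation']).as_matrix(); T[:3,3]=s['tcp_pos']; T=T@np.array(m['hand_eye']); np.save('w1T.npy',T)
for l,z in [('dial_axis',.09),('dial_fin',.116)]:
    for r in robot.tip_of(l,'wrist'):
        p=r['at']; d=T[:3,:3]@[(p[0]-m['cx'])/f,(p[1]-m['cy'])/f,1]; print(l,r['p'],p,T[:3,3]+d*(z-T[2,3])/d[2])
a=robot.read_camera('top'); b=robot.read_camera('side')
for c in('top','side'):
  for l,z in [('dial_axis',.09),('dial_fin',.116)]:
    for r in robot.tip_of(l,c)[:2]: print(c,l,r['p'],atz(c,r['at'],z))
A=cv2.resize(a[190:290,130:390],(780,300),interpolation=2)
B=cv2.resize(b[190:290,200:300],(300,300),interpolation=2); W=cv2.resize(w,(400,300))
cv2.imwrite('pics/m1.png',np.vstack([A,np.hstack([B,W,np.zeros((300,80,3),np.uint8)])])); print(s['tcp_pos'],s['width'])
```

```text
top dial_axis 0.77 [0.5012 0.1637 0.09  ]
top dial_fin 0.68 [0.4606 0.1362 0.116 ]
side dial_axis 0.98 [0.5079 0.1679 0.09  ]
side dial_axis 0.3 [ 0.5165 -0.2594  0.09  ]
[0.4017 0.0353 0.2922] 0.39815702686499865
```

View pics/m1.png

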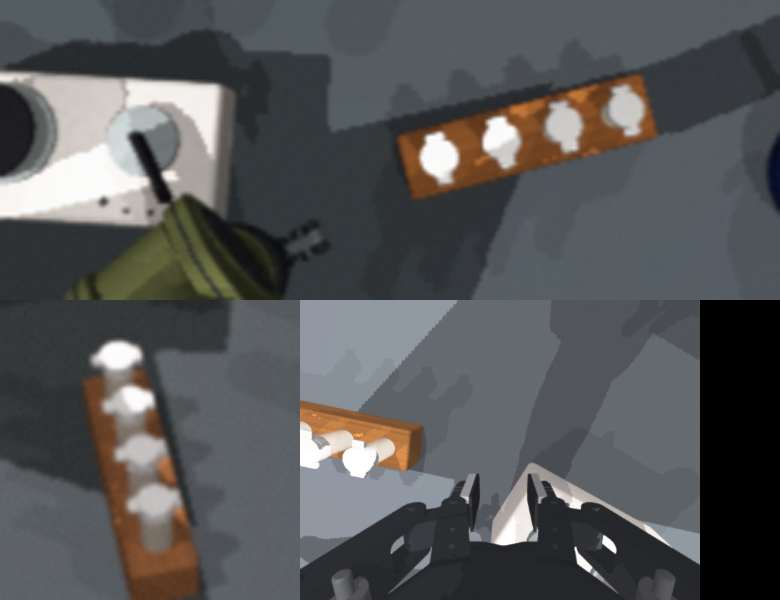

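All four caps are flat in both views. Now hover over the fin.

Request:
move_arm([
  [0.012,0.021,0,0,0.45],
  [0.012,0.021,0,0,0.45],
  [0.012,0.021,0,0,0.45],
  [0.012,0.021,0,0,0.45],
  [0.012,0.021,0,0,0.45],
  [0,0,-0.025,0,0.45],
  [0,0,-0.025,0,0.45],
  [0,0,-0.025,0,0.45],
  [0,0,0,0,0.45],
  [0,0,0,0,0.45],
])

```text
time_s: 9.7
tcp_pos: [0.461, 0.1385, 0.2164]
orientation: [0.692, -3.062, 0.001]
ft_force: [0.0, -0.4, 0.5]
width: 0.552
```

Run:
```python
from h import *
w=robot.read_camera('wrist'); b=robot.read_camera('side')
B=cv2.resize(b[100:190,190:290],(400,360),interpolation=2); W=cv2.resize(w[200:420,150:410],(400,338))
cv2.imwrite('pics/m2.png',np.hstack([B[:338],W])); s=robot.get_state();print(s['tcp_pos'],s['width'])
```

```text
[0.46210436 0.13901026 0.21795572] 0.5475451614662993
```

View pics/m2.png

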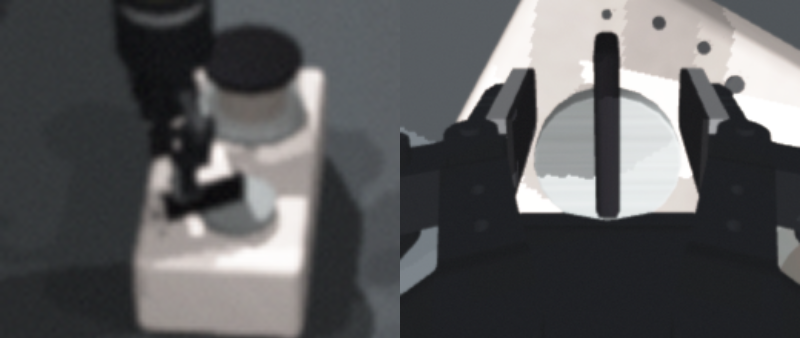

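In the wrist crop the fin (column ~607) is centred between the pads and parallel to them. Descend and close.

Request:
move_arm([
  [0,0,-0.015,0,0.45],
  [0,0,-0.015,0,0.45],
  [0,0,-0.009,0,0.45],
  [0,0,0,0,0.45],
  [0,0,0,0,1],
  [0,0,0,0,1],
  [0,0,0,0,1],
  [0,0,0,0,1],
  [0,0,0,0,1],
  [0,0,0,0,1],
], grip_force=60)

```text
time_s: 10.63
tcp_pos: [0.462, 0.1389, 0.1788]
orientation: [-0.692, 3.063, 0.0]
ft_force: [-0.3, -1.7, 7.2]
width: 0.104
```

Run:
```python
import numpy as np
a0=np.radians(205.5);ax=np.array([.507,.1615])
for r in range(1,13):
    f=lambda k: ax+.05*np.array([np.cos(a0-np.radians(5.2*k)),np.sin(a0-np.radians(5.2*k))])
    print(r,np.round(f(r)-f(r-1),4))
```

```text
1 [-0.0018  0.0042]
2 [-0.0014  0.0043]
3 [-0.001   0.0044]
4 [-0.0006  0.0045]
5 [-0.0002  0.0045]
6 [0.0002 0.0045]
7 [0.0007 0.0045]
8 [0.0011 0.0044]
9 [0.0015 0.0043]
10 [0.0018 0.0041]
11 [0.0022 0.004 ]
12 [0.0026 0.0037]
```

Request:
move_arm([
  [-0.0018,0.0042,0,-5.2,1],
  [-0.0014,0.0043,0,-5.2,1],
  [-0.001,0.0044,0,-5.2,1],
  [-0.0006,0.0045,0,-5.2,1],
  [-0.0002,0.0045,0,-5.2,1],
  [0.0002,0.0045,0,-5.2,1],
  [0,0,0,0,1],
])

```text
time_s: 11.22
tcp_pos: [0.4569, 0.167, 0.1788]
orientation: [0.159, 3.136, 0.003]
ft_force: [-2.5, 1.6, 6.8]
width: 0.104
```

Request:
move_arm([
  [0.0007,0.0045,0,-5.2,1],
  [0.0011,0.0044,0,-5.2,1],
  [0.0015,0.0043,0,-5.2,1],
  [0.0018,0.0041,0,-5.2,1],
  [0.0022,0.004,0,-5.2,1],
  [0.0026,0.0037,0,-5.2,1],
  [0,0,0,0,1],
  [0,0,0,0,1],
])

```text
time_s: 11.88
tcp_pos: [0.4668, 0.1932, 0.1789]
orientation: [0.988, 2.981, 0.007]
ft_force: [-2.0, 4.1, 6.0]
width: 0.104
```

Run:
```python
from h import *
np.set_printoptions(precision=3,suppress=True)
s=robot.get_state();print(s['tcp_pos'],s['orientation'],s['ft_force'],s['ft_torque'],s['width'])
w=robot.read_camera('wrist'); b=robot.read_camera('side');t=robot.read_camera('top')
B=cv2.resize(b[100:190,190:290],(400,360),interpolation=2); W=cv2.resize(w[200:420,150:410],(400,338))
T=cv2.resize(t[200:270,130:220],(332,258),interpolation=2); T=np.hstack([T,np.zeros((258,68,3),np.uint8)])
R=cv2.resize(t[200:270,240:360],(400,258),interpolation=2)
cv2.imwrite('pics/m3.png',np.vstack([np.hstack([B[:338],W]),np.hstack([T,R])]))
```

```text
[0.467 0.193 0.179] [0.988 2.981 0.007] [-1.986  4.054  5.971] [0.84  0.299 0.446] 0.10409358666803295
```

View pics/m3.png

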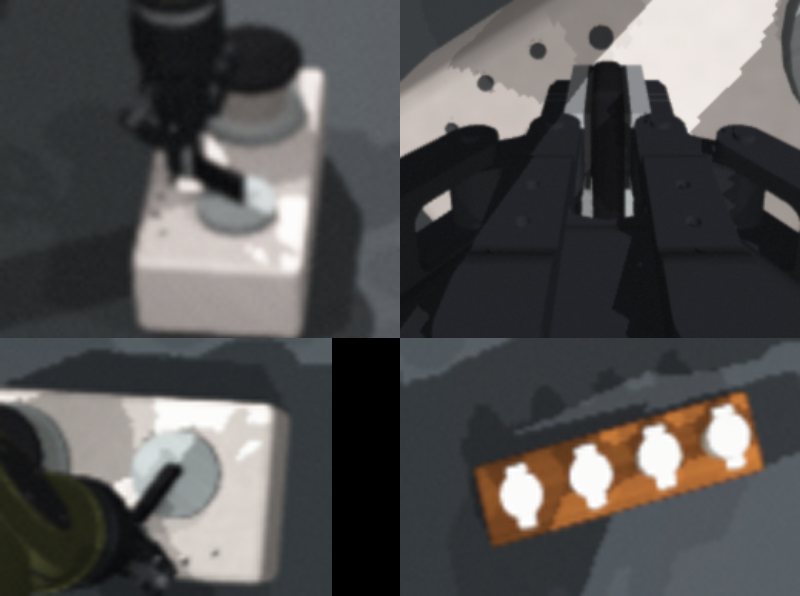

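In the wrist view the gripped fin's tip (607,65) points at the largest, third stud (601,37), and all four caps stay flat. Hold for half a second, then hand in.

Request:
move_arm([
  [0,0,0,0,1],
  [0,0,0,0,1],
  [0,0,0,0,1],
  [0,0,0,0,1],
  [0,0,0,0,1],
  [0,0,0,0,1],
])

```text
time_s: 12.53
tcp_pos: [0.4668, 0.1932, 0.1789]
orientation: [0.988, 2.982, 0.008]
ft_force: [-1.3, 4.2, 5.4]
width: 0.106
```

```bash
python3 -c "
from h import *
s=robot.get_state();print(s['tcp_pos'],s['orientation'],s['ft_force'],s['ft_torque'],s['width'])
print(robot.finish_job())"
```

```text
[0.46682694 0.19319926 0.17889449] [0.98752032 2.98159663 0.00800759] [-1.29015176  4.23020735  5.40297456] [0.80531478 0.20862165 0.49027131] 0.1061012732049103
the job is handed in; nothing more can be done
None
```

I shut both open caps, turned the dial fin to its third stop, and handed the job in at about 12.6 s with the fingers still gripping it; no verdict is reported.

- **Caps:** I tipped each cap over with the closed fingers and pressed it down, with 35 N on the first and 23 N on the second. The fingertips stopped at the height of a shut cap, and all four caps look flat in the last top view.
- **Dial:** I gripped the fin at 60 N and turned it about 62° clockwise. In the wrist view it points at the largest stud, which marks the third stop. The wrist moment of 0.45–0.49 N m matches the expected spring torque, and the pose stayed steady over the final hold.
- **Discrepancies:**
  - The first fin-direction estimates disagreed by about 2°.
  - A rough reading of the last top view put the fin about 6° further round than the tool's turn implies, beyond the stop rather than short of it.
  - The wrist also showed an unexplained 5–7 N upward force while gripping.
- **Bystanders:** The arm was not moved near the teapot, jug or tumblers. I didn't re-measure their positions at the end.

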